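Prove the emergency stop, then hold the two-pin tester on the board's test pads

TASK

The test station only powers the converter board once its emergency stop has been proved: push the mushroom button in until it latches down, then twist it clockwise so that it releases and comes fully out again. Then take the two-pin hand tester out of its stand and hold it upright with its two spring pins on the two outlined test pads of the board (either way round), pressed lightly so that both pins are pushed in about half way, not to their stops. The program finishes while still holding the tester there, and the loose tools round the work stay where they lie.

Things in the scene. Friction and masses are not known exactly. Their poses are not given: they have to be found in the camera images.
- stop_box: Emergency stop: a grey box 72 x 72 x 52 mm fixed to the bench, with a legend plate and a mushroom button on top. Origin: centre of the underside, z up. On its -y side a stub gland sticks out 18 mm at 18 mm height. It stands on one side of the bench and the tester's stand on the other, the two sides changing about. A wall shelf overhangs the back strip of the bench at 0.48 m height: swing the arm round in front of it.
- stop_top (a point): Centre of the top of the mushroom's head, on the vertical axis of the box, 95 mm above the bench when out. The head is 40 mm across, its side cylindrical from 7 to 18 mm below this point (domed above, thin neck below); its underside is 10 mm clear of the collar under it when out, 2 mm when fully down. Moves and turns with the head.
- stop_push (a joint): How far the mushroom is pushed down, m: 0 out, 0.008 at its stop. A spring pushes it out (3 N at the start, 7 N fully down; getting past the latch takes about 6 N, so push with 10 to 15 N, down to the stop). The latch catches at about 0.007; let go, the button then stays down by itself at 0.0066.
- stop_twist (a joint): How far the head is twisted clockwise seen from above, rad: 0 at rest, stop at 0.9; a weak spring (0.02 N m) brings it slowly back when let go. A latched head is let go when it is twisted beyond about 0.5 to 0.6, and springs out as soon as nothing holds it down (fingers gripping its side hold it down by friction until they open).
- board: Converter board on its test plate, fixed to the bench: aluminium plate 90 x 120 mm (x, y), on it on spacers the board, 78 x 108 mm, its upper face 24 mm above the bench. Origin: centre of the underside, z up. Its parts stand up to 20 mm above the board, the tall ones on the +x side; within 15 mm of the pads nothing is higher than 1 mm.
- pad_a (a point): Centre of one outlined test pad, on the board's upper face (24 mm above the bench): a bare flat brass disc 10 mm across. The two pads lie 24 mm apart along the board's y, at x = -20 mm, y = +12 mm in the board's frame, with one printed white outline round the pair.
- pad_b (a point): Centre of the other outlined pad, at x = -20 mm, y = -12 mm in the board's frame; same size.
- stand: Stand of the tester, fixed: a block 70 x 70 mm with a rectangular well, on a foot 84 x 84 mm; the top is 60 mm above the bench. Origin: centre of the underside, z up.
- tester: Two-pin hand tester, 0.1 kg, upright in the stand's well, hanging by its collar (1.5 mm play). Origin: midpoint between its two extended pin tips, at the start 10 mm above the bench; z up along the tool, y along the line of the pins. Body 22 mm thick (x; grip here), 36 mm wide (y), z = 56 to 140 mm; collar 34 x 50 mm, z = 50 to 56; nose 22 x 36 mm, z = 16 to 50, pins below it. Lift straight up.
- tip_a (a point): Tip of the spring pin at y = +12 mm of the tester; it moves with the pin.
- tip_b (a point): Tip of the spring pin at y = -12 mm of the tester; it moves with the pin.
- pin_a (a joint): How far pin a is pushed into the tester, m: 0 out, 0.008 at its stop. Its spring pushes with 0.5 N at the start, 1.9 N half way, 3.3 N at the stop (the two pins together 1 N, 3.9 N, 6.6 N). Wanted at the end: about 0.004.
- pin_b (a joint): The same for pin b.
- calliper: Bystander, loose: calliper, 64 x 220 x 14 mm, near the bench's front edge right of the middle. Leave it alone. Origin: centre of its underside.
- screwdriver1: Bystander, loose: screwdriver, 178 mm long, at the front edge on the right. Leave it alone. Origin: centre of its underside.
- cutters1: Bystander, loose: side cutters by the board, 147 x 46 x 12 mm, behind the board on the left. Leave it alone. Origin: centre of its underside.
- allen_set: Bystander, loose: hex key set, 98 x 28 x 18 mm, behind the board. Leave it alone. Origin: centre of its underside.
- tip_tin: Bystander, loose: small tin, 39 mm across, 18 mm high, behind the board beside the vice. Leave it alone. Origin: centre of its underside.
- pen0: Bystander, loose: flux pen, 132 mm long, 13 mm thick, on the right behind the vice. Leave it alone. Origin: centre of its underside.
- cutters0: Bystander, loose: side cutters, 147 x 46 x 12 mm, far right. Leave it alone. Origin: centre of its underside.
- croc_clip1: Bystander, loose: crocodile clip, 13 x 62 x 12 mm, at the front edge on the left. Leave it alone. Origin: centre of its underside.

How it is judged:
By the outcome, as a careful person would: the job done as asked, in the order asked, and still so for the second after the job is handed in, while the arm keeps its last pose, push and grip.
It also fails if it takes over 64 s, if anything falls off the work surface, if the arm or the gripper's body presses on something with over 40 N, if the wrist force passes 120 N, or if a joint passes its speed limit or range.

ROBOT

A 6-joint arm with a two-finger parallel gripper is mounted at the origin on a cart in front of the work surface, level with it; the furniture and walls round the work are solid. World frame = base frame: x ahead of the robot, y to its left, z up, the work surface at z = 0. Lengths are in mm, angles in degrees, forces in N, time in s.
With the tool pointing down it reaches from about 300 to 875 mm from the base axis. Payload 4.2 kg.
Tool frame: the origin (TCP) lies between the finger pads; the fingertips stand finger_overhang ahead of it and the grasp point (between the pads) lies 2 mm behind it (finger_overhang is the distance from the TCP to the fingertips, in mm); z points along the fingers, y is the line along which they close (so a half turn about z gives the same grasp; the last joint's range is limited). The gripper opens to 85 mm and grips with 20 to 120 N. Pads are 22 mm wide; open, the fingers measure 114 mm over their backs; the gripper's body (76 mm by 85 mm) begins 54 mm behind the grasp point. The pads swing forward as they close: fully open they stand 13 mm farther back than shut.
Start: joints at [71.562, 18.312, 89.639, -0, 72.044, -1.146], TCP at [170.914, 549.025, 248.338] pointing down, gripper open.
Joint ranges: [-177.97, 177.97], [-48.28, 115.42], [12.27, 149.76], [-77.06, 257.06], [2.81, 150.46], [-146.56, 146.56]. Speed limits (degrees/s): [147.25, 147.25, 180, 180, 180, 180].

INTERFACE

Orientations are given as a 3x3 rotation matrix whose columns are the frame's x, y, z axes.
In Python, from plant import sense, snapshot, calibration, finish_job, finger_overhang gives the robot as it stands. The module is installed in compiled form; this text tells all that it offers.
- The arm moves only by the tool move_arm, never from a script. Its argument "commands" is a list that holds one entry, the list of rows, each a list of 7 numbers: the shift along the world's x, y, z in m, then the turn, a rotation vector about the world's x, y, z in rad, then the finger opening in m, from 0 to 0.0854. A call has 1 to 20 rows; each row is the pose to reach, as a shift and turn from the pose commanded when the call began; what a row does not reach only later rows make up. A row lasts 1/12 s, in which the tool goes at most 41.7 mm and 7.16 degrees, less where a joint would pass 70% of its speed; a pose out of reach is approached as far as the arm can. A call with a gripper value outside its range is refused whole. The fingers move at their own pace and stop on an object; "grip_force" is the grip in N (left out, the last holds). Time passes only in rows, so rows that repeat a pose let the fingers close. It gives the time, the measured TCP pose, the force, the opening and the grip force at its end, in the units of the state.
- sense(): the state, without advancing time (a new reading comes with each control period).
- snapshot(name): name is "scene" or "top" or "wrist"; returns the picture (384x512x3 uint8, red, green, blue); there is no depth.
- calibration(name): a dict with "vfov" (degrees; the focal length in pixels is half the picture's height over the tangent of half this angle, whatever the lens; pixels are square), "cx", "cy" (the principal point, pixels), "pose" (4x4, takes a point from camera to world coordinates). Camera axes: x right, y up, looking along -z (the intrinsics and any distortion apply to the point x, -y, -z); pixel columns grow to the right and rows downward; lengths in mm; the calibration is good to about 2 mm. The wrist camera is an equidistant fisheye: a pixel r from the principal point sees the ray r / f radians off the axis. A picture is of the moment at which its call begins: read the wrist's pose just before it. calibration takes no time and is no camera call; for the wrist camera it gives the pose at the moment of the call.
- finish_job(): hands the job in; it is judged then, once.
The state is a dict: "time_s": time; "joint_positions": joint angles; "joint_vel": joint speeds; "effort": joint torques, N m; "ee_pos": TCP position; "ee_rot": TCP orientation; "wrist_force": force on the tool from outside, world axes, zero at the start; "moment": the same for the moment, N m; "finger_gap": finger opening in mm; "finger_force": force on a finger pad.
Only numpy, scipy, OpenCV 4.12 (cv2) and the standard library are available. Lean on these libraries where they do the work, as an engineer would, in place of code of your own. Each camera call takes 0.05 s, during which the arm holds its last target. There are 200 camera calls.

## Working session

There is one attempt and no reset: what is moved stays moved. The work goes in short steps, Python scripts to look and compute and a tool call to move; the robot and the scene stay as the last step left them, time stands still between calls to the robot, and variables do not carry over. Pictures are saved under pics/ and viewed, at most 10 in all, crops included, and the job is handed in when it is done.

Besides the shell and the picture viewer there is one more tool, called after "Emit:" as name([rows], argument=value, ...), one row to a line, values as JSON. move_arm: Moves the arm, as the interface text tells. Its arguments: {"type":"object","properties":{"commands":{"type":"array"},"grip_force":{"type":"number"}},"required":["commands"]}

```bash
mkdir -p pics; ls; cat > h.py <<'E'
import numpy as np, cv2
from plant import sense, snapshot, calibration, finish_job, finger_overhang
def save(name,fn):
    c=calibration(name); im=snapshot(name); cv2.imwrite('pics/'+fn,cv2.cvtColor(im,cv2.COLOR_RGB2BGR)); return im,c
def ray(c,u,v,fish=False):
    f=192/np.tan(np.radians(c['vfov'])/2); x,y=(u-c['cx']),(v-c['cy'])
    if fish:
        r=np.hypot(x,y); t=r/f; d=np.array([x/r*np.sin(t),-y/r*np.sin(t),-np.cos(t)]) if r>0 else np.array([0,0,-1.])
    else: d=np.array([x/f,-y/f,-1.])
    P=np.array(c['pose']); return P[:3,3],P[:3,:3]@d
def onz(c,u,v,z,fish=False):
    o,d=ray(c,u,v,fish); return o+d*(z-o[2])/d[2]
E
python3 - <<'E'
from h import *
print(finger_overhang)
for n in('top','scene','wrist'):
    im,c=save(n,n+'0.png'); print(n,c)
s=sense(); print(s)
t=cv2.imread('pics/top0.png'); cv2.imwrite('pics/top0b.png',cv2.resize(t,(800,600),interpolation=cv2.INTER_CUBIC))
E
```

```text
pics
17.0
top {'vfov': 55.6356031017381, 'cx': 253.9103701262628, 'cy': 189.16719705512116, 'pose': array([[-2.51406280e-02,  9.85746305e-01, -1.66349547e-01,
         2.66287602e+02],
       [-9.99651544e-01, -2.34500026e-02,  1.21197458e-02,
        -5.81490393e+01],
       [ 8.04609729e-03,  1.66596279e-01,  9.85992363e-01,
         1.51634670e+03],
       [ 0.00000000e+00,  0.00000000e+00,  0.00000000e+00,
         1.00000000e+00]])}
scene {'vfov': 44.43066820525005, 'cx': 254.32420484445979, 'cy': 191.74293366773406, 'pose': array([[ 5.34755933e-01,  5.72115129e-01, -6.21868451e-01,
        -3.77682039e+02],
       [-8.44918811e-01,  3.51415307e-01, -4.03261064e-01,
        -6.29891062e+02],
       [-1.21776629e-02,  7.41074599e-01,  6.71312255e-01,
         1.04479951e+03],
       [ 0.00000000e+00,  0.00000000e+00,  0.00000000e+00,
         1.00000000e+00]])}
wrist {'vfov': 65.70646984690485, 'cx': 251.39746058878117, 'cy': 184.40663320423587, 'pose': array([[ 2.96829635e-01, -9.11104230e-01, -2.85974211e-01,
         9.75889924e+01],
       [ 9.54928589e-01,  2.82614635e-01,  
[... 327 characters left out ...]
      7.20447181e+01, -1.14663201e+00]), 'joint_vel': array([-0.11757233, -0.16142107, -0.12360935, -0.14270539, -0.03193462,
       -0.06624945]), 'effort': array([-8.61147946e-04, -4.15836954e+01, -2.34345514e+01, -2.43918566e-04,
        5.98882965e-03,  1.83629521e-05]), 'ee_pos': array([170.79676424, 548.69702744, 247.69761953]), 'ee_rot': array([[-9.54804127e-01,  2.97235392e-01, -4.46897014e-04],
       [ 2.97235723e-01,  9.54803316e-01, -1.24587009e-03],
       [ 5.63820648e-05, -1.32239566e-03, -9.99999124e-01]]), 'wrist_force': array([ 0.41232084,  0.44300426, -0.62845082]), 'moment': array([0.05469992, 0.00087419, 0.02585349]), 'finger_force': 0.0, 'finger_gap': 85.30416669919768}
```

View pics/top0b.png

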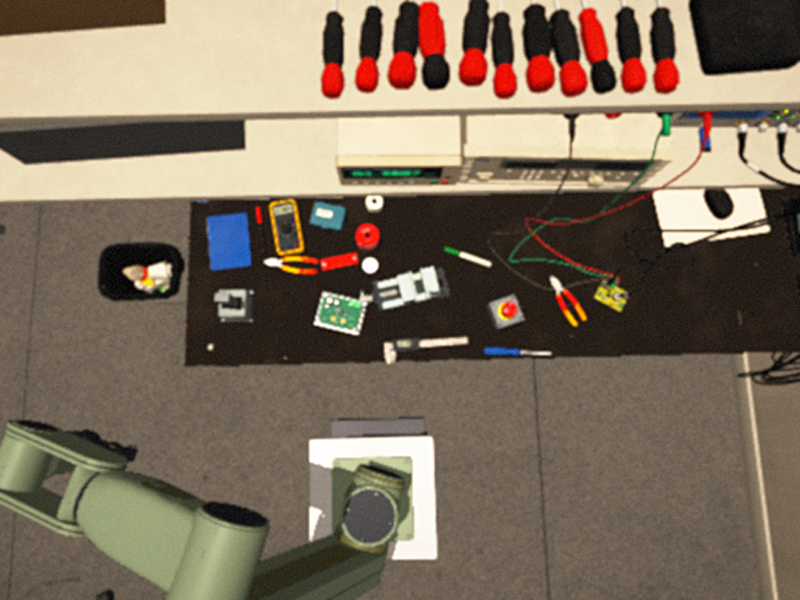

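View pics/scene0.png

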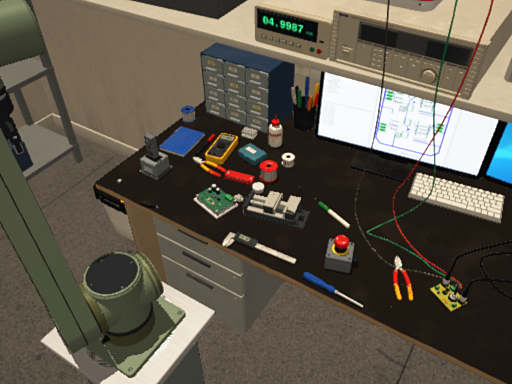

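The top view (at 800x600) shows the stop box at (507,311), the board at (341,312) and the stand with the tester at (235,305). The scene view shows the red button at (341,243) and the tester at (151,150). Next I'll get coarse positions from both views.

```bash
cat >> h.py <<'E'
def blob(m,u,v,R):
    w=np.zeros_like(m); w[int(v-R):int(v+R),int(u-R):int(u+R)]=1; m=(m&w).astype(np.uint8)
    n,l,s,c=cv2.connectedComponentsWithStats(m); i=1+np.argmax(s[1:,4]); return c[i],s[i],(l==i)
def tri(rs):
    A=np.zeros((3,3));b=np.zeros(3)
    for o,d in rs:
        d=d/np.linalg.norm(d);M=np.eye(3)-np.outer(d,d);A+=M;b+=M@o
    p=np.linalg.solve(A,b); return p,[np.linalg.norm(np.cross(p-o,d/np.linalg.norm(d))) for o,d in rs]
E
python3 - <<'E'
from h import *
T=cv2.imread('pics/top0.png');S=cv2.imread('pics/scene0.png');ct=calibration('top');cs=calibration('scene')
def red(i):
    i=i.astype(int);return ((i[...,2]>110)&(i[...,1]<70)&(i[...,0]<70)).astype(np.uint8)
a,sa,_=blob(red(T),325,198,12);b,sb,_=blob(red(S),341,243,14);print(a,sa,b,sb)
print(tri([ray(ct,*a),ray(cs,*b)]),onz(ct,*a,85),onz(cs,*b,85))
def bright(i): return (i.min(2)>75).astype(np.uint8)
g=T.astype(int)
grn=((g[...,1]>g[...,2]+15)&(g[...,1]>60)).astype(np.uint8)
a,sa,_=blob(grn,218,200,22);print('board',a,sa,onz(ct,*a,24))
gray=cv2.cvtColor(T,cv2.COLOR_BGR2GRAY)
a,sa,_=blob((gray>60).astype(np.uint8),150,195,18);print('stand',a,sa,onz(ct,*a,60))
cv2.imwrite('pics/c.png',np.hstack([cv2.resize(T[160:230,125:225],(400,280),interpolation=2),cv2.resize(T[160:230,275:375],(400,280),interpolation=2)]))
E
```

```text
[325.89130435 197.84782609] [322 194   8   9  46] [341.20289855 241.24637681] [334 235  15  13 138]
(array([ 466.03220523, -361.40403858,   84.58547629]), [np.float64(0.06795522966657119), np.float64(0.06795522966632772)]) [ 465.93559557 -361.25786089   85.        ] [ 465.71909064 -361.5701122    85.        ]
board [217.95085995 199.55282555] [204 189  28  22 407] [478.05169508  73.29803886  24.        ]
stand [148.78571429 194.69897959] [136 184  27  23 392] [499.43734375 349.02903593  60.        ]
```

View pics/c.png

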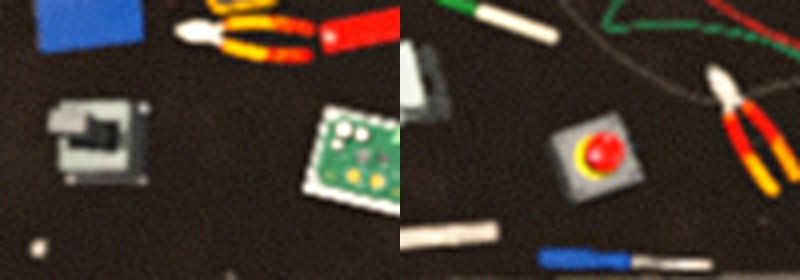

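The stop top triangulates to (466,-361,85), the board is near (478,73) and the stand near (499,349). All three are within reach. I'll look at them from above with the wrist camera, starting with the tester.

Emit:
move_arm([
  [[0.04,-0.02,0.03,0,0,-0.12,0.085],[0.08,-0.04,0.052,0,0,-0.24,0.085],[0.12,-0.07,0.052,0,0,-0.36,0.085],[0.15,-0.09,0.052,0,0,-0.48,0.085],[0.18,-0.11,0.052,0,0,-0.6,0.085],[0.21,-0.13,0.052,0,0,-0.72,0.085],[0.24,-0.15,0.052,0,0,-0.84,0.085],[0.27,-0.17,0.052,0,0,-0.96,0.085],[0.3,-0.19,0.052,0,0,-1.08,0.085],[0.32,-0.2,0.052,0,0,-1.2,0.085],[0.328,-0.2,0.052,0,0,-1.269,0.085],[0.328,-0.2,0.052,0,0,-1.269,0.085],[0.328,-0.2,0.052,0,0,-1.269,0.085],[0.328,-0.2,0.052,0,0,-1.269,0.085]],
])

```text
time_s: 1.32
ee_pos: [498.1, 349.3, 300.1]
ee_rot: [[-0.002, 1.0, -0.001], [1.0, 0.002, -0.0], [-0.0, -0.001, -1.0]]
wrist_force: [0.7, 0.2, -0.7]
finger_gap: 85.1
finger_force: 0.0
```

```bash
python3 - <<'E'
from h import *
s=sense();print(s['ee_pos'],s['ee_rot'],s['joint_positions'],s['joint_vel'].max())
im,c=save('wrist','w1.png');print(c['pose'])
E
```

```text
[498.07457371 349.32675239 300.0831028 ] [[-2.33680118e-03  9.99996838e-01 -9.28859634e-04]
 [ 9.99997241e-01  2.33657731e-03 -2.42032343e-04]
 [-2.39861226e-04 -9.29422652e-04 -9.99999539e-01]] [3.39519055e+01 1.99344929e+01 7.97878158e+01 1.84825572e-02
 8.03295828e+01 3.38149100e+01] 0.5516665998485983
[[ 9.99995233e-01 -3.01833035e-03  6.51259466e-04  4.98159765e+02]
 [ 2.68244822e-03  9.53644617e-01  3.00923161e-01  4.26545947e+02]
 [-1.52935559e-03 -3.00919980e-01  9.53648167e-01  4.25148370e+02]
 [ 0.00000000e+00  0.00000000e+00  0.00000000e+00  1.00000000e+00]]
```

View pics/w1.png

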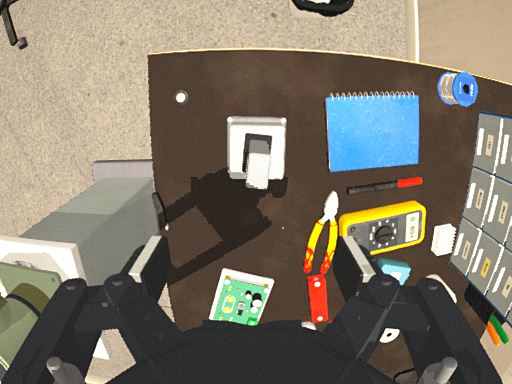

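The wrist view shows the stand's top at about (257,148), the tester body around (258,165), and the board at (241,297). I'll crop around the tester and measure it.

```bash
python3 - <<'E'
from h import *
I=cv2.imread('pics/w1.png');c=calibration('wrist')
cv2.imwrite('pics/w1c.png',cv2.resize(I[105:205,210:310],(600,600),interpolation=cv2.INTER_CUBIC))
for p,z in(((257,148),60),((258,178),150),((228,118),60),((286,118),60),((229,180),60)):print(p,onz(c,*p,z,True))
E
```

```text
(257, 148) [504.69948054 359.07683594  60.        ]
(258, 178) [504.22640851 346.3513581  150.        ]
(228, 118) [468.93988408 396.68800792  60.        ]
(286, 118) [540.09479606 397.09742464  60.        ]
(229, 180) [469.049867  317.3087606  60.       ]
```

View pics/w1c.png

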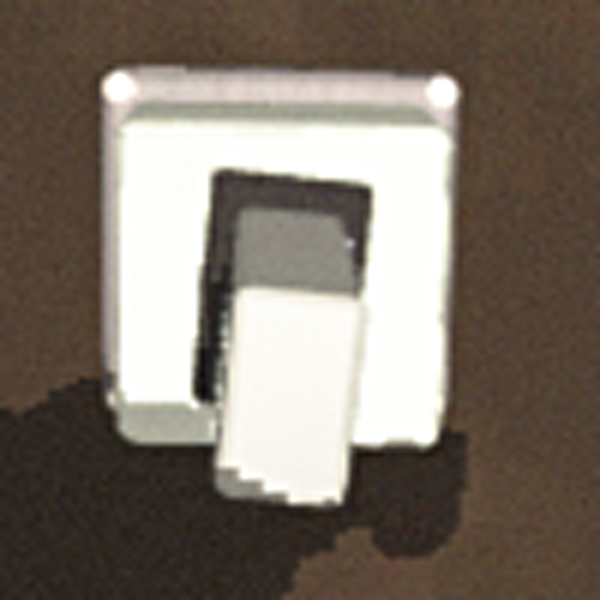

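In the crop, the tester's top face has corners (238,287), (364,292), (348,505), (218,497). The stand's top face has corners (122,122), (450,127), (438,445), (118,437).

```bash
cat >> h.py <<'E'
def quad(c,pts,z,fish=True):
    P=np.array([onz(c,u,v,z,fish)[:2] for u,v in pts]); k=len(P)
    e=np.roll(P,-1,0)-P; L=np.linalg.norm(e,axis=1); a=np.degrees(np.arctan2(e[:,1],e[:,0]))
    print('centre',P.mean(0).round(1),'sides',L.round(1),'dir',a.round(1))
E
python3 - <<'E'
from h import *
c=calibration('wrist')
f=lambda q:[(210+x/6,105+y/6) for x,y in q]
quad(c,f([(238,287),(364,292),(348,505),(218,497)]),150)
quad(c,f([(122,122),(450,127),(438,445),(118,437)]),60)
E
```

```text
centre [504.8 353.2] sides [19.9 35.4 21.2 34.9] dir [ -2.  -93.1 176.5  84.7]
centre [504.8 353.3] sides [67.3 68.2 68.5 67.4] dir [ -0.6 -90.5 178.7  88.5]
```

The tester's centre is (504.8,353.2) with yaw around -2°. The body and the stand give the same result. Next is the board.

Emit:
move_arm([
  [[-0.003,-0.04,0,0,0,0,0.085],[-0.006,-0.08,0,0,0,0,0.085],[-0.01,-0.12,0,0,0,0,0.085],[-0.013,-0.16,0,0,0,0,0.085],[-0.016,-0.2,0,0,0,0,0.085],[-0.02,-0.24,0,0,0,0,0.085],[-0.03,-0.27,-0.02,0,0,0,0.085],[-0.03,-0.28,-0.04,0,0,0,0.085],[-0.03,-0.28,-0.05,0,0,0,0.085],[-0.03,-0.28,-0.05,0,0,0,0.085],[-0.03,-0.28,-0.05,0,0,0,0.085]],
])

```text
time_s: 2.28
ee_pos: [469.0, 70.2, 250.6]
ee_rot: [[-0.002, 1.0, 0.0], [1.0, 0.002, 0.001], [0.001, 0.0, -1.0]]
wrist_force: [0.1, -0.4, -0.6]
finger_gap: 84.8
finger_force: 0.0
```

```bash
python3 - <<'E'
from h import *
import pickle
s=sense();print(s['ee_pos'],s['joint_positions'])
im,c=save('wrist','w2.png');pickle.dump(c,open('w2.pkl','wb'))
I=cv2.imread('pics/w2.png')
cv2.imwrite('pics/w2c.png',cv2.resize(I[90:240,160:310],(600,600),interpolation=cv2.INTER_CUBIC))
E
```

```text
[468.97452443  70.23353424 250.55581882] [7.10727174e+00 9.10688719e+00 1.01865815e+02 3.43925974e-02
 6.90200489e+01 6.99678529e+00]
```

View pics/w2c.png

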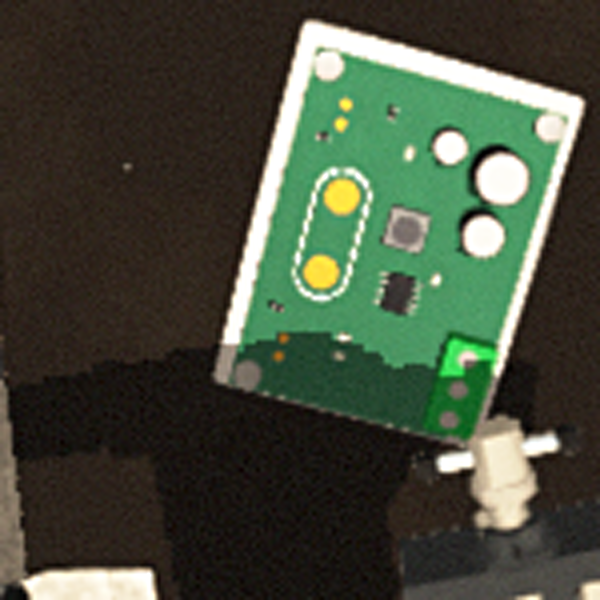

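The crop shows the two outlined yellow pads at (341,196) and (321,272), with the tall parts on the right, which is +x. I'll take the blob centroids.

```bash
python3 - <<'E'
from h import *
import pickle
c=pickle.load(open('w2.pkl','rb'));I=cv2.imread('pics/w2.png').astype(int)
m=((I[...,2]>170)&(I[...,0]<110)&(I[...,1]>130)).astype(np.uint8)
Q=[]
for u,v in((245.3,139),(240.3,158)):
    a,s,_=blob(m,u,v,7);Q.append(onz(c,*a,24,True));print(a,s,Q[-1])
d=Q[0]-Q[1];print('mid',(Q[0]+Q[1])/2,np.linalg.norm(d),'yaw of +y axis-90',np.degrees(np.arctan2(d[1],d[0]))-90)
f=lambda q:[(160+x/4,90+y/4) for x,y in q]
quad(c,f([(306,22),(583,98),(480,440),(216,380)]),6)
ct=calibration('top');T=cv2.imread('pics/top0.png').astype(int)
E
```

```text
[245.06451613 138.74193548] [241 135   9   9  62] [461.33866817  93.74257026  24.        ]
[239.86206897 157.5       ] [236 154   9   8  58] [454.98474854  70.78304603  24.        ]
mid [458.16170835  82.26280815  24.        ] 23.822511363861985 yaw of +y axis-90 -15.469129164266803
centre [478.6  76.8] sides [ 89.1 117.1  89.6 119.1] dir [ -14.7 -104.6  166.6   75.2]
```

Emit:
move_arm([
  [[0,-0.04,0.02,0,0,0,0.085],[0,-0.08,0.03,0,0,0,0.085],[0,-0.12,0.03,0,0,0,0.085],[0,-0.16,0.03,0,0,0,0.085],[0,-0.2,0.03,0,0,0,0.085],[0,-0.24,0.03,0,0,0,0.085],[0,-0.28,0.03,0,0,0,0.085],[0,-0.32,0.03,0,0,0,0.07],[-0.001,-0.36,0.0,0,0,0,0.04],[-0.002,-0.4,0.0,0,0,0,0.02],[-0.003,-0.431,0.0,0,0,0,0],[-0.003,-0.431,0.0,0,0,0,0],[-0.003,-0.431,0.0,0,0,0,0],[-0.003,-0.431,0.0,0,0,0,0]],
])

```text
time_s: 3.5
ee_pos: [467.0, -361.1, 250.9]
ee_rot: [[-0.001, 1.0, 0.001], [1.0, 0.001, 0.0], [0.0, 0.001, -1.0]]
wrist_force: [0.4, -0.1, -0.3]
finger_gap: 0.6
finger_force: 0.0
```

```bash
python3 - <<'E'
from h import *
s=sense();print(s['ee_pos'],s['joint_positions'],s['finger_gap'],s['wrist_force'])
im,c=save('wrist','w3.png')
g=cv2.imread('pics/w3.png').astype(int)
m=((g[...,2]>110)&(g[...,1]<70)&(g[...,0]<70)).astype(np.uint8)
n,l,st,ce=cv2.connectedComponentsWithStats(m)
for i in range(1,n):
    if st[i,4]>100:print(st[i],ce[i],onz(c,*ce[i],85,True))
u,v=[int(x) for x in ce[1+np.argmax(st[1:,4])]]
cv2.imwrite('pics/w3c.png',cv2.resize(cv2.imread('pics/w3.png'),(768,576)))
E
```

```text
[ 467.01073227 -361.14769616  250.90428785] [-3.88541305e+01  1.95943224e+01  8.73482000e+01  4.61767008e-02
  7.30152093e+01 -3.89375207e+01] 0.6244722528671955 [ 0.4215599  -0.14533015 -0.26856857]
[232 149  38  40 838] [249.6026253  169.91885442] [ 465.35843705 -360.32612121   85.        ]
[402 209  73 175 647] [451.89644513 286.69088099] [ 764.58474244 -534.1723378    85.        ]
[341 217  59  59 246] [367.94715447 245.79268293] [ 605.04833598 -451.53862606   85.        ]
```

View pics/w3c.png

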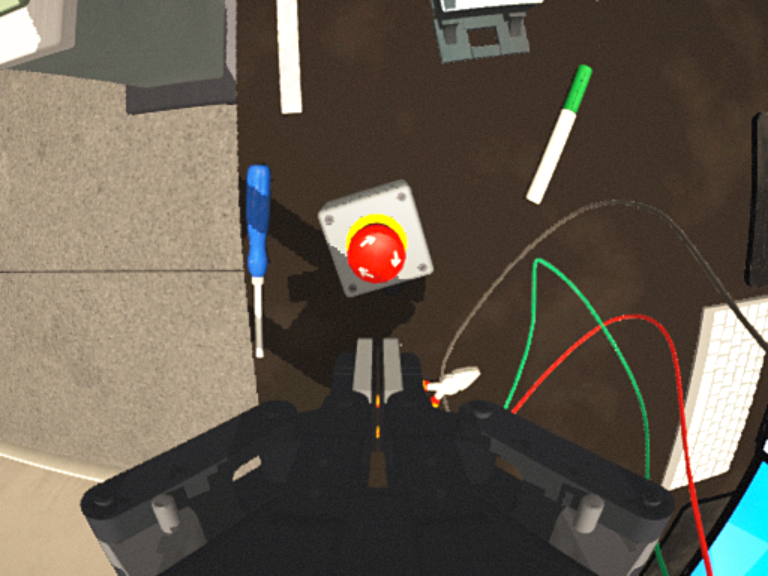

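The wrist view shows the red button at about (376,255) in the scaled picture, and its ray meets (465.4,-360.3) at z=85, matching the earlier triangulation. Now I'll push with the fingers closed.

Emit:
move_arm([
  [[-0.001,0,-0.04,0,0,0,0],[-0.001,0,-0.08,0,0,0,0],[-0.001,0,-0.11,0,0,0,0],[-0.001,0,-0.128,0,0,0,0],[-0.001,0,-0.134,0,0,0,0],[-0.001,0,-0.138,0,0,0,0],[-0.001,0,-0.141,0,0,0,0],[-0.001,0,-0.143,0,0,0,0],[-0.001,0,-0.144,0,0,0,0],[-0.001,0,-0.144,0,0,0,0],[-0.001,0,-0.144,0,0,0,0]],
])

```text
time_s: 4.47
ee_pos: [465.8, -361.7, 108.7]
ee_rot: [[-0.0, 1.0, 0.003], [1.0, 0.0, -0.001], [-0.001, 0.003, -1.0]]
wrist_force: [-0.7, 3.3, 5.9]
finger_gap: -0.1
finger_force: 2.8
```

Emit:
move_arm([
  [[0,0,-0.002,0,0,0,0],[0,0,-0.003,0,0,0,0],[0,0,-0.004,0,0,0,0],[0,0,-0.005,0,0,0,0],[0,0,-0.006,0,0,0,0],[0,0,-0.006,0,0,0,0],[0,0,-0.006,0,0,0,0]],
])

```text
time_s: 5.05
ee_pos: [466.2, -362.3, 103.7]
ee_rot: [[-0.0, 1.0, 0.004], [1.0, 0.0, -0.002], [-0.002, 0.004, -1.0]]
wrist_force: [-2.2, 4.2, 13.4]
finger_gap: 0.3
finger_force: 6.8
```

13.4 N at the stop. I'll retract to the earlier viewing pose to confirm it latched.

Emit:
move_arm([
  [[0,0,0.02,0,0,0,0],[0,0,0.06,0,0,0,0.02],[0.0005,0,0.1,0,0,0,0.065],[0.001,0,0.14,0,0,0,0.065],[0.001,0,0.15,0,0,0,0.065],[0.001,0,0.15,0,0,0,0.065],[0.001,0,0.15,0,0,0,0.065],[0.001,0,0.15,0,0,0,0.065]],
])

```text
time_s: 5.72
ee_pos: [465.3, -361.5, 248.7]
ee_rot: [[-0.0, 1.0, -0.002], [1.0, 0.0, 0.002], [0.002, -0.002, -1.0]]
wrist_force: [-0.2, 0.9, -1.0]
finger_gap: 65.1
finger_force: 0.0
```

```bash
cat >> h.py <<'E'
def redstop(fn):
    s=sense();print(s['ee_pos'],s['finger_gap'],s['wrist_force'],s['time_s'])
    im,c=save('wrist',fn);g=im.astype(int)
    m=((g[...,0]>110)&(g[...,1]<70)&(g[...,2]<70)).astype(np.uint8)
    a,st,mm=blob(m,250,170,40);print(st,a,[onz(c,*a,z,True)[:2].round(1) for z in(78.4,85)])
E
python3 -c "
from h import *
redstop('w4.png')"
```

```text
[ 465.27673474 -361.47166855  248.74482082] 65.08979310588875 [-0.22865583  0.93468123 -1.00456086] 5.7167
[234 149  38  39 805] [251.8        169.28447205] [array([ 465.3, -360.9]), array([ 465.3, -359.2])]
```

The view is consistent with a latched head, about 6 to 7 mm lower. I'll descend around it, keeping the fingers open first.

Emit:
move_arm([
  [[0,0,-0.04,0,0,0,0.065],[0,0,-0.08,0,0,0,0.065],[0,0,-0.11,0,0,0,0.065],[0,0,-0.135,0,0,0,0.065],[0,0,-0.15,0,0,0,0.065],[0,0,-0.16,0,0,0,0.065],[0,0,-0.166,0,0,0,0.065],[0,0,-0.166,0,0,0,0.065],[0,0,-0.166,0,0,0,0.065]],
], grip_force=20)

```text
time_s: 6.52
ee_pos: [466.1, -362.2, 84.5]
ee_rot: [[-0.0, 1.0, 0.0], [1.0, 0.0, -0.0], [-0.0, 0.0, -1.0]]
wrist_force: [0.5, 0.2, 0.4]
finger_gap: 64.7
finger_force: 0.0
```

Emit:
move_arm([
  [[0,0,0,0,0,0,0.05],[0,0,0,0,0,0,0.035],[0,0,0,0,0,0,0.035],[0,0,0,0,0,0,0.035],[0,0,0,0,0,0,0.035],[0,0,0,0,0,0,0.035],[0,0,0,0,0,0,0.035]],
], grip_force=20)

```text
time_s: 7.1
ee_pos: [466.3, -362.4, 85.1]
ee_rot: [[-0.0, 1.0, 0.001], [1.0, 0.0, -0.001], [-0.001, 0.001, -1.0]]
wrist_force: [-1.1, 0.9, 5.1]
finger_gap: 38.7
finger_force: 21.3
```

Emit:
move_arm([
  [[0,0,0,0,0,-0.08,0.035],[0,0,0,0,0,-0.16,0.035],[0,0,0,0,0,-0.25,0.035],[0,0,0,0,0,-0.34,0.035],[0,0,0,0,0,-0.43,0.035],[0,0,0,0,0,-0.52,0.035],[0,0,0,0,0,-0.61,0.035],[0,0,0,0,0,-0.7,0.035],[0,0,0,0,0,-0.78,0.035],[0,0,0,0,0,-0.84,0.035],[0,0,0,0,0,-0.84,0.035],[0,0,0,0,0,-0.84,0.035]],
])

```text
time_s: 8.1
ee_pos: [464.9, -361.7, 84.6]
ee_rot: [[0.744, 0.668, -0.002], [0.668, -0.744, 0.001], [-0.001, -0.002, -1.0]]
wrist_force: [-3.8, -0.0, 6.7]
finger_gap: 38.8
finger_force: 21.3
```

```bash
python3 -c "
from h import *
s=sense();print(s['moment'],s['wrist_force'],s['finger_gap'],s['ee_rot'][:,1],s['ee_pos'])"
```

```text
[0.07951549 0.50471518 0.02791232] [-3.8265068  -0.04150826  6.67821147] 38.79879429644428 [ 0.66764778 -0.74447533 -0.00170977] [ 464.93319693 -361.7306305    84.61105178]
```

The twist is done, and the residual moment of 0.028 N m matches the twist spring. I'll open, rise, and go back to the same viewing pose to check that the head came out.

Emit:
move_arm([
  [[0,0,0,0,0,-0.84,0.065],[0,0,0,0,0,-0.84,0.065],[0,0,0,0,0,-0.84,0.065],[0,0,0,0,0,-0.84,0.065],[0,0,0.01,0,0,-0.84,0.065],[0,0,0.03,0,0,-0.8,0.065],[0,0,0.07,0,0,-0.7,0.065],[0,0,0.11,0,0,-0.6,0.065],[0,0,0.15,0,0,-0.48,0.065],[0,0,0.166,0,0,-0.36,0.065],[0,0,0.166,0,0,-0.24,0.065],[0,0,0.166,0,0,-0.12,0.065],[0,0,0.166,0,0,0,0.065],[0,0,0.166,0,0,0,0.065],[0,0,0.166,0,0,0,0.065],[0,0,0.166,0,0,0,0.065]],
])

```text
time_s: 9.43
ee_pos: [465.8, -361.8, 249.8]
ee_rot: [[0.746, 0.666, -0.001], [0.666, -0.746, 0.001], [-0.0, -0.001, -1.0]]
wrist_force: [0.3, 1.0, -0.1]
finger_gap: 65.0
finger_force: 0.0
```

```bash
python3 -c "
from h import *
redstop('w5.png')
im,c=save('scene','s5.png');g=im.astype(int)
m=((g[...,0]>110)&(g[...,1]<70)&(g[...,2]<70)).astype(np.uint8)
print(blob(m,341,243,14)[:2])
cv2.imwrite('pics/w45.png',np.hstack([cv2.resize(cv2.imread('pics/'+f)[125:215,205:295],(380,380),interpolation=2) for f in('w4.png','w5.png')]))
"
```

```text
[ 465.82311867 -361.82046035  249.84653506] 64.99217524603718 [ 0.34060934  0.95295982 -0.07572009] 9.4333
[232 149  38  40 827] [251.31922612 170.13905683] [array([ 464.7, -362.2]), array([ 466., -361.])]
(array([341.22463768, 241.4057971 ]), array([334, 235,  15,  14, 138], dtype=int32))
```

View pics/w45.png

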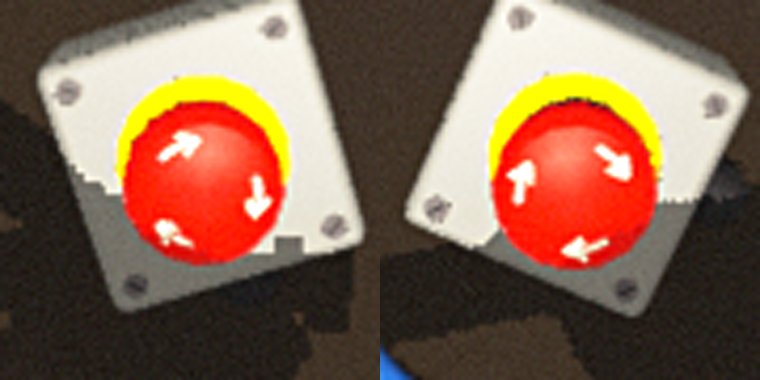

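The left picture is the latched head and the right one the released head: bigger, arrows turned, dark underside gap visible. The scene blob at (341.2,241.4) is also back at its original place, so the button is out. (The commanded turn is relative, so the tool yaw is now -48°.) Next I'll swing over to the tester.

Emit:
move_arm([
  [[0,0.04,0.02,0,0,0.05,0.065],[0,0.08,0.03,0,0,0.1,0.065],[0,0.12,0.04,0,0,0.15,0.065],[0,0.16,0.05,0,0,0.2,0.065],[0,0.2,0.05,0,0,0.25,0.065],[0,0.24,0.05,0,0,0.3,0.065],[0,0.28,0.05,0,0,0.35,0.065],[0,0.32,0.05,0,0,0.4,0.065],[0,0.36,0.05,0,0,0.45,0.065],[0.005,0.4,0.05,0,0,0.5,0.065],[0.01,0.44,0.05,0,0,0.55,0.065],[0.015,0.48,0.05,0,0,0.6,0.065],[0.02,0.52,0.05,0,0,0.65,0.065],[0.025,0.56,0.05,0,0,0.7,0.065],[0.03,0.6,0.05,0,0,0.75,0.065],[0.033,0.64,0.05,0,0,0.78,0.065],[0.036,0.68,0.05,0,0,0.805,0.065],[0.039,0.715,0.05,0,0,0.805,0.065],[0.039,0.715,0.05,0,0,0.805,0.065],[0.039,0.715,0.05,0,0,0.805,0.065]],
])

```text
time_s: 11.2
ee_pos: [504.6, 354.6, 299.3]
ee_rot: [[0.033, 0.999, -0.001], [0.999, -0.033, -0.001], [-0.001, -0.001, -1.0]]
wrist_force: [-0.2, -0.4, -0.1]
finger_gap: 65.1
finger_force: 0.0
```

```bash
python3 -c "
from h import *
s=sense();print(s['ee_pos'],s['ee_rot'],s['joint_vel'].round(1),s['joint_positions'],s['time_s'])
save('wrist','w6.png');c=calibration('wrist')
I=cv2.imread('pics/w6.png',0)
import pickle;pickle.dump(c,open('w6.pkl','wb'))
cv2.imwrite('pics/w6c.png',cv2.resize(I[105:205,210:310],(600,600),interpolation=cv2.INTER_CUBIC))
"
```

```text
[504.58177993 354.60854158 299.30748717] [[ 3.30468749e-02  9.99453269e-01 -1.03303877e-03]
 [ 9.99453227e-01 -3.30479480e-02 -1.03962611e-03]
 [-1.07319752e-03 -9.98117539e-04 -9.99998926e-01]] [-2.4 -1.8  1.8 -0.8  0.6 -0.5] [ 3.40381530e+01  2.07623853e+01  7.86505535e+01 -1.64474228e-02
  8.06694511e+01  3.59346543e+01] 11.2
```

View pics/w6c.png

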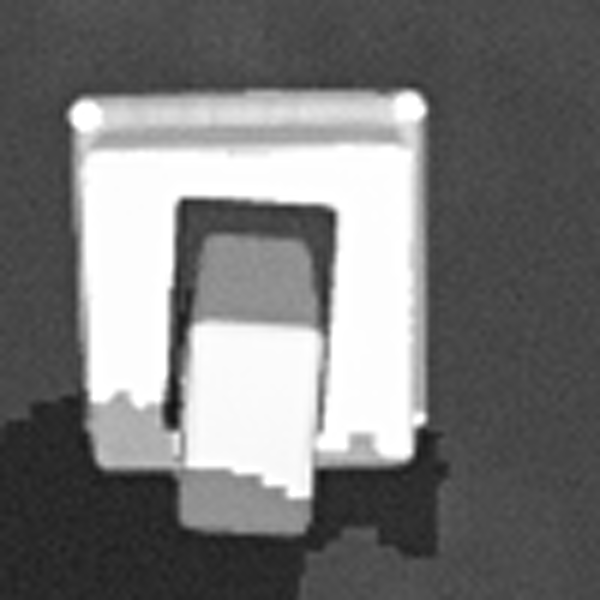

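In this crop the tester's top face has corners (192,324), (322,325), (312,534), (180,526), and the stand's top has (85,150), (412,146), (414,465), (97,468).

```bash
python3 - <<'E'
from h import *
import pickle
c=pickle.load(open('w6.pkl','rb'))
f=lambda q:[(210+x/6,105+y/6) for x,y in q]
quad(c,f([(192,324),(322,325),(312,534),(180,526)]),150)
quad(c,f([(85,150),(412,146),(414,465),(97,468)]),60)
print(sense()['ee_pos'])
E
```

```text
centre [505.  351.6] sides [20.5 34.9 21.6 33.8] dir [ -2.4 -94.  174.4  84.2]
centre [505.1 351.6] sides [67.2 68.6 68.  68.4] dir [ -1.2 -90.3 178.6  88.9]
[504.64506133 353.24885683 299.64146544]
```

The tester's centre is (505,352.4). I'll descend to grip at tester z of about 100 mm.

Emit:
move_arm([
  [[0,-0.001,-0.04,0,0,-0.03,0.065],[0,-0.001,-0.08,0,0,-0.03,0.065],[0,-0.001,-0.12,0,0,-0.03,0.065],[0,-0.001,-0.15,0,0,-0.03,0.065],[0,-0.001,-0.17,0,0,-0.03,0.065],[0,-0.001,-0.185,0,0,-0.03,0.065],[0,-0.001,-0.192,0,0,-0.03,0.065],[0,-0.001,-0.192,0,0,-0.03,0.065],[0,-0.001,-0.192,0,0,-0.03,0.065]],
], grip_force=40)

```text
time_s: 12.0
ee_pos: [505.5, 351.4, 109.2]
ee_rot: [[0.066, 0.998, 0.001], [0.998, -0.066, 0.0], [0.0, 0.001, -1.0]]
wrist_force: [0.7, 0.4, 0.3]
finger_gap: 65.1
finger_force: 0.0
```

Emit:
move_arm([
  [[0,0,0,0,0,0,0.05],[0,0,0,0,0,0,0.035],[0,0,0,0,0,0,0.025],[0,0,0,0,0,0,0.015],[0,0,0,0,0,0,0.015],[0,0,0,0,0,0,0.015],[0,0,0,0,0,0,0.015],[0,0,0,0,0,0,0.015]],
], grip_force=40)

```text
time_s: 12.67
ee_pos: [505.1, 352.3, 109.3]
ee_rot: [[0.065, 0.998, 0.001], [0.998, -0.065, 0.001], [0.001, 0.001, -1.0]]
wrist_force: [-0.9, -0.5, 4.7]
finger_gap: 21.7
finger_force: 44.6
```

Gripped at 21.7 mm. Lifting straight up.

Emit:
move_arm([
  [[0,0,0.005,0,0,0,0.015],[0,0,0.015,0,0,0,0.015],[0,0,0.03,0,0,0,0.015],[0,0,0.05,0,0,0,0.015],[0,0,0.07,0,0,0,0.015],[0,0,0.09,0,0,0,0.015],[0,0,0.11,0,0,0,0.015],[0,0,0.12,0,0,0,0.015],[0,0,0.12,0,0,0,0.015],[0,0,0.12,0,0,0,0.015],[0,0,0.12,0,0,0,0.015]],
])

```text
time_s: 13.58
ee_pos: [504.3, 351.6, 226.9]
ee_rot: [[0.065, 0.998, -0.002], [0.998, -0.065, -0.001], [-0.002, -0.002, -1.0]]
wrist_force: [0.1, -0.0, -2.2]
finger_gap: 21.4
finger_force: 43.9
```

```bash
python3 -c "
from h import *
s=sense();print(s['ee_pos'],s['ee_rot'][:,1],s['finger_gap'],s['wrist_force'],s['moment'])
"
```

```text
[504.26879976 351.60212721 226.93990687] [ 0.99788347 -0.06499604 -0.00202532] 21.40651348760826 [ 0.0999192  -0.01006095 -2.23642459] [-0.00210146 -0.0116232  -0.01047576]
```

Held, with the upward pull matching the tester's weight. Moving over the pads: target midpoint (458.5,82.2), turn -0.20 rad.

Emit:
move_arm([
  [[-0.006,-0.035,0,0,0,-0.03,0.015],[-0.012,-0.07,0,0,0,-0.06,0.015],[-0.018,-0.105,0,0,0,-0.09,0.015],[-0.024,-0.14,0,0,0,-0.12,0.015],[-0.03,-0.175,0,0,0,-0.15,0.015],[-0.036,-0.21,0,0,0,-0.18,0.015],[-0.041,-0.24,0,0,0,-0.203,0.015],[-0.044,-0.26,-0.02,0,0,-0.203,0.015],[-0.046,-0.27,-0.05,0,0,-0.203,0.015],[-0.046,-0.27,-0.07,0,0,-0.203,0.015],[-0.046,-0.27,-0.08,0,0,-0.203,0.015],[-0.046,-0.27,-0.08,0,0,-0.203,0.015],[-0.046,-0.27,-0.08,0,0,-0.203,0.015],[-0.046,-0.27,-0.08,0,0,-0.203,0.015]],
])

```text
time_s: 14.75
ee_pos: [459.2, 82.2, 148.5]
ee_rot: [[0.265, 0.964, 0.0], [0.964, -0.265, 0.0], [0.0, 0.0, -1.0]]
wrist_force: [0.2, 0.4, -0.6]
finger_gap: 22.0
finger_force: 43.9
```

```bash
python3 -c "
from h import *
s=sense();print(s['ee_pos'],s['ee_rot'],s['finger_gap'],s['wrist_force'],s['moment'])
im,c=save('wrist','w7.png');import pickle;pickle.dump(c,open('w7.pkl','wb'))
save('scene','s7.png')
W=cv2.imread('pics/w7.png')[80:290,160:350];S=cv2.imread('pics/s7.png')[150:225,175:245]
cv2.imwrite('pics/c7.png',np.hstack([cv2.resize(W,(434,480),interpolation=2),cv2.resize(S,(360,480),interpolation=2)]))
"
```

```text
[459.24712791  82.19080954 148.54198871] [[ 2.64539366e-01  9.64374801e-01  4.08069236e-04]
 [ 9.64374881e-01 -2.64539392e-01  8.48068755e-06]
 [ 1.16128949e-04  3.91288245e-04 -9.99999917e-01]] 22.005759527742928 [ 0.20380487  0.3612475  -0.64846477] [-0.01886099 -0.00839401 -0.00280994]
```

View pics/c7.png

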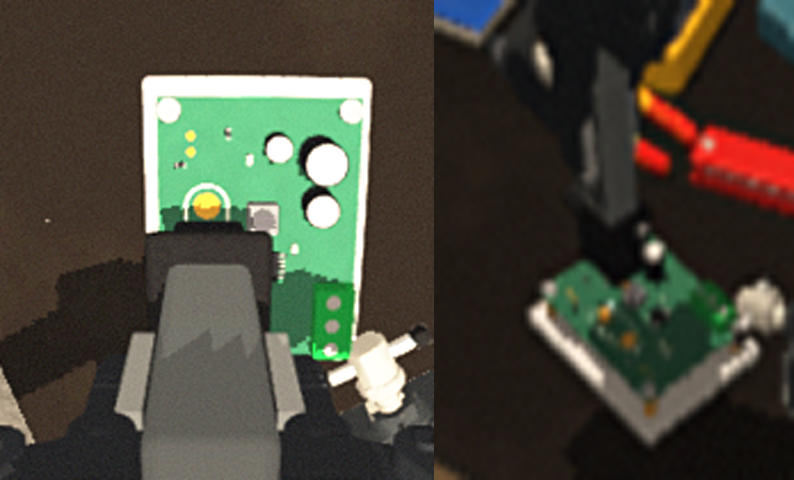

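The left crop shows the tester upright and parallel to the board. The collar's far edge runs from (147,235) to (273,235), and pad a is at (207,206). I'll check the offset numerically.

```bash
python3 - <<'E'
from h import *
import pickle
c=pickle.load(open('w7.pkl','rb'));s=sense();R=s['ee_rot'];t=s['ee_pos']
f=lambda x,y:(160+x/2.284,80+y/2.286)
print('tcp',t)
for n,p,z in(('collarL',(147,236),105.2),('collarR',(273,235),105.2),('bodyL_collar',(160,302),105.2),('bodytopL',(168,266),189.2),('bodytopR',(253,266),189.2)):
    q=onz(c,*f(*p),z,True);print(n,q.round(1),'tool frame',(R.T@(q-t)).round(1))
# pad at expected places
for q in((461.3,93.7),(455.,70.8)):print((R.T@(np.r_[q,24]-t)).round(1))
q=onz(c,*f(206.5,206),24,True);print('pad a now',q)
E
```

```text
tcp [459.49410617  82.30868987 149.05338155]
collarL [450.3 110.4 105.2] tool frame [ 24.6 -16.4  43.8]
collarR [482.  102.  105.2] tool frame [24.9 16.4 43.9]
bodyL_collar [448.2  91.7 105.2] tool frame [  6.  -13.4  43.8]
bodytopL [466.4 128.8 189.2] tool frame [ 46.7  -5.5 -40.1]
bodytopR [477.3 125.8 189.2] tool frame [ 46.7   5.7 -40.1]
[ 11.4  -1.5 125.1]
[-12.4  -1.5 125. ]
pad a now [461.44302263  93.51670706  24.        ]
```

The collar is centred on the TCP. The pads are 1.5 mm to the -x side, so I'll shift by -1.4 mm and descend to just above contact.

Emit:
move_arm([
  [[-0.0014,0,-0.005,0,0,0,0.015],[-0.0014,0,-0.012,0,0,0,0.015],[-0.0014,0,-0.018,0,0,0,0.015],[-0.0014,0,-0.021,0,0,0,0.015],[-0.0014,0,-0.022,0,0,0,0.015],[-0.0014,0,-0.022,0,0,0,0.015],[-0.0014,0,-0.022,0,0,0,0.015],[-0.0014,0,-0.022,0,0,0,0.015],[-0.0014,0,-0.022,0,0,0,0.015],[-0.0014,0,-0.022,0,0,0,0.015]],
])

```text
time_s: 15.68
ee_pos: [457.6, 82.0, 126.5]
ee_rot: [[0.265, 0.964, 0.001], [0.964, -0.265, 0.0], [0.0, 0.001, -1.0]]
wrist_force: [0.3, -0.1, -1.4]
finger_gap: 21.9
finger_force: 43.9
```

```bash
cat > f.py <<'E'
from h import *
L=[]
for i in range(10):
    s=sense();L.append(np.r_[s['ee_pos'],s['wrist_force'],s['moment']]);snapshot('top')
L=np.array(L);print(L.mean(0).round(2),L.std(0).round(2),s['time_s'])
E
python3 f.py
```

```text
[ 4.5755e+02  8.2020e+01  1.2642e+02 -1.6000e-01 -1.1000e-01 -8.9000e-01
 -1.0000e-02  0.0000e+00 -2.0000e-02] [0.05 0.01 0.07 0.36 0.45 0.44 0.02 0.02 0.03] 16.1333
```

Baseline is -0.9 N, the tester's weight. I'll step down 5 mm into contact.

Emit:
move_arm([
  [[0,0,-0.001,0,0,0,0.015],[0,0,-0.002,0,0,0,0.015],[0,0,-0.003,0,0,0,0.015],[0,0,-0.004,0,0,0,0.015],[0,0,-0.005,0,0,0,0.015],[0,0,-0.005,0,0,0,0.015],[0,0,-0.005,0,0,0,0.015],[0,0,-0.005,0,0,0,0.015]],
])

```text
time_s: 16.85
ee_pos: [457.5, 82.0, 121.4]
ee_rot: [[0.265, 0.964, 0.0], [0.964, -0.265, -0.0], [0.0, 0.0, -1.0]]
wrist_force: [-0.5, 0.5, 1.1]
finger_gap: 21.7
finger_force: 44.1
```

```bash
python3 f.py
```

```text
[ 4.5753e+02  8.2030e+01  1.2141e+02 -2.2000e-01 -8.0000e-02  8.8000e-01
  1.0000e-02  1.2000e-01 -0.0000e+00] [0.01 0.01 0.03 0.38 0.51 0.42 0.02 0.03 0.03] 17.3
```

Emit:
move_arm([
  [[0,0,-0.001,0,0,0,0.015],[0,0,-0.002,0,0,0,0.015],[0,0,-0.002,0,0,0,0.015],[0,0,-0.002,0,0,0,0.015],[0,0,-0.002,0,0,0,0.015]],
])

```text
time_s: 17.77
ee_pos: [457.5, 82.0, 119.4]
ee_rot: [[0.265, 0.964, 0.0], [0.964, -0.265, -0.0], [0.0, 0.0, -1.0]]
wrist_force: [-1.2, -0.4, 2.4]
finger_gap: 21.7
finger_force: 44.4
```

```bash
python3 f.py
```

```text
[ 4.5754e+02  8.2030e+01  1.1938e+02 -7.1000e-01 -9.0000e-02  2.4400e+00
 -2.0000e-02  1.7000e-01 -0.0000e+00] [0.01 0.01 0.02 0.41 0.35 0.36 0.03 0.04 0.02] 18.2167
```

Force rise is 3.3 N, with a slope matching both pins compressing, so about 3.2 to 3.9 mm in. I'll go 0.5 mm more.

Emit:
move_arm([
  [[0,0,-0.0005,0,0,0,0.015],[0,0,-0.0005,0,0,0,0.015],[0,0,-0.0005,0,0,0,0.015],[0,0,-0.0005,0,0,0,0.015],[0,0,-0.0005,0,0,0,0.015],[0,0,-0.0005,0,0,0,0.015]],
])

```text
time_s: 18.77
ee_pos: [457.5, 82.0, 118.9]
ee_rot: [[0.265, 0.964, 0.0], [0.964, -0.265, -0.0], [0.0, 0.0, -1.0]]
wrist_force: [-0.6, 0.4, 2.6]
finger_gap: 21.4
finger_force: 44.3
```

```bash
python3 f.py
```

```text
[ 4.5753e+02  8.2030e+01  1.1885e+02 -4.5000e-01  1.5000e-01  2.7600e+00
 -1.0000e-02  1.6000e-01  0.0000e+00] [0.01 0.01 0.01 0.35 0.44 0.48 0.03 0.02 0.02] 19.2167
```

Force puts the pins 3.7 mm in and the arm height 4.4 mm, so about half way. I'm handing it in.

```bash
python3 -c "
from plant import finish_job
print(finish_job())"
```

```text
the job is handed in; nothing more can be done
None
```

I handed the job in at about 19 s of the 64 s. The emergency stop was pushed in until it latched and twisted out again, and the tester is now held upright on the two outlined pads with both pins about 4 mm in (estimated from force and arm height, not seen directly).

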